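Nip a text block against the fence with the star wheel

ROBOT

A 7-joint arm with a two-finger parallel gripper is mounted at the origin on the work surface; the furniture and walls round the work are solid. World frame = base frame: x ahead of the robot, y to its left, z up, the work surface at z = 0. Lengths are in m, angles in rad, forces in N, time in s.
With the tool pointing down it reaches from about 0.425 to 0.875 m from the base axis. Payload 9.9 kg.
Tool frame: the origin (TCP) lies at the very end of the fingers, on their centre line; the grasp point (between the pads) lies 19 mm behind it (manip.tcp_to_grasp is the distance from the TCP to the grasp point, in m); z points along the fingers, y is the line along which they close (so a half turn about z gives the same grasp; the last joint's range is limited). The gripper opens to 85 mm and grips with 20 to 120 N. Pads are 22 mm wide; open, the fingers measure 114 mm over their backs; the gripper's body (76 mm by 85 mm) begins 54 mm behind the grasp point. The pads swing forward as they close: fully open they stand 13 mm farther back than shut.
Start: joints at [1.124, 0.576, 0.025, 1.437, -0.015, 1.129, -0.057], TCP at [0.24, -0.631, 0.197] pointing down, gripper open.
Joint ranges: [-2.76, 2.76], [-0.34, 2.15], [-1.52, 1.57], [0.19, 2.46], [-1.09, 4.23], [0.17, 1.99], [-2.82, 2.82]. Speed limits (rad/s): [2.22, 2.22, 3.01, 3.01, 3.14, 3.14, 3.14].

INTERFACE

Orientations are given as a unit quaternion [w, x, y, z].
In Python, from plant import manip, get_state, eyes, hand_in gives the robot as it stands. Calls block until the motion is done:
- manip.movep(position, orientation): joint-space move of the TCP to a pose.
- manip.move_l(position, frame=None, v=0.15): straight line of the TCP; frame=None keeps the orientation; v is the mean speed in m/s.
- manip.set_joints(angles): joint-space move.
- manip.ungrasp() and manip.grab(effort=None): open the fingers fully, or close them until they stop; effort is the grip in N (None keeps the last).
- manip.dwell(seconds).
- manip.ik(position, orientation): joint angles nearest the present ones, or None.
- get_state(): the state.
- eyes.snapshot(name): name is "side" or "top"; returns a dict with "frame" (400x640x3 uint8, blue, green, red), "depth" (400x640 float32, m along the optical axis (not along the pixel's ray), 0 where there is no reading), "vfov" (degrees; the focal length in pixels is half the picture's height over the tangent of half this angle, whatever the lens; pixels are square), "cx", "cy" (the principal point, pixels), "rvec" (rotation vector, rad) and "tvec" (3), from world to camera coordinates, as OpenCV has them. Camera axes: x right, y down, z forward; pixel columns grow to the right and rows downward; lengths in m; the calibration is good to about 2 mm. A picture is of the moment at which its call begins.
A pose or a line that the arm cannot do raises manip.Unreachable and nothing moves.
- hand_in(): hands the job in; it is judged then, once.
The state is a dict: "time_s": time; "joints": joint angles; "dq": joint speeds; "joint_torque": joint torques, N m; "eef_pos": TCP position; "ee_rot": TCP orientation; "wrist_force": force on the tool from outside, world axes, zero at the start; "torque": the same for the moment, N m; "gripper_width": opening from 0.0 (shut) to 1.0 (fully open); "finger_force": force on a finger pad.
Only numpy, scipy, OpenCV 4.12 (cv2) and the standard library are available. Lean on these libraries where they do the work, as an engineer would, in place of code of your own. Each camera call takes 0.05 s, during which the arm holds its last target. There are 200 camera calls.

TASK

Push the arms of the star wheel round with a fingertip, clockwise seen from above, until the sprung pad has driven the white text block square and fully home against the fence and the pad's springs are pressed in about half way, so that the block is nipped but the springs are not bottomed. Work the wheel by pushing only, without gripping or forcing it; do not touch the block or the sliding carriage, lift nothing, and leave the small things round the jig where they are. Leave the wheel as set.

Things in the scene. Friction and masses are not known exactly. Their poses are not given: they have to be found in the camera images.
- jig: Fixed clamping jig: plywood board 18 mm thick on the bench. Origin at bench level on its centre line; the spindle of the star wheel stands at jig x=0, y=0 to 22 mm. Jig +y is the clamping direction, towards the wooden fence (face at jig y=+316 mm, top 63 mm above the bench). The board spans jig y=-90 to +340 mm, 150 mm wide at the wheel, 180 at the fence. A tall pile of books stands to its right.
- star_wheel: Steel star wheel on an upright spindle: hub 38 mm across, top 110 mm above the bench; three level round arms 11 mm thick, 120 degrees apart, 92 mm above the bench, each ending in a black ball 22 mm across, centred 80 mm from the axis. Free air between the arms down to 78 mm above the bench by the axis, 70 mm elsewhere. Origin on the axis at arm height; arm 0 along its x.
- arm0_knob (a point): Centre of the ball of arm 0, 80 mm from the axis. Turning the wheel clockwise drives the carriage towards the fence, 20 mm per rad; turning it back withdraws it. It takes about 0.3 N m (5 N pushed at 60 mm from the axis, up to 9 N as the springs press in) and stays where it is left. The start is its back stop; 2.3 to 3.6 rad forward are needed, 4.5 are possible.
- arm1_knob (a point): Centre of the ball of arm 1 (120 degrees counter-clockwise of arm 0 seen from above).
- arm2_knob (a point): Centre of the ball of arm 2 (240 degrees counter-clockwise of arm 0).
- carriage: The sliding carriage: a steel rack bar under the bridge with an aluminium crosshead 110 mm wide and, in front of it on two springs, the wooden pad. Top 61 mm above the bench. Origin at board level below the free pad face. Not to be touched.
- pad_face (a point): Centre of the front face of the pad (110 mm wide, 40 mm high), 41 mm above the bench; it faces jig +y.
- pad (a joint): How far the pad is pressed back on its springs: 0 (free, 20 mm gap between the pad's back and the crosshead) to 0.014 m (bottomed). Springs 1 N per mm. While the block slides the pad gives 1 to 3 mm; it gives more only once the block is home.
- block_centre (a point): Centre of the loose white text block (157 mm square, 23 mm thick, a loose leaf curling up at one corner, 0.4 kg) that lies flat on the board between pad and fence, 1 to 30 mm off the fence and a little askew. Axes parallel to the jig's when square. When home its centre is 79 mm from the fence face.
- date_stamp: Bystander on the bench beside the jig: wooden-handled stamp, 26x50x68 mm. Origin at the underside's centre. Leave alone.
- thread_reel0: Bystander on the bench beside the jig: upright reel of white thread, 36 mm across, 45 mm tall. Origin at the underside's centre. Leave alone.
- needle_tin: Bystander on the bench beside the jig: round grey tin, 46 mm across, 21 mm tall. Origin at the underside's centre. Leave alone.
- beeswax: Bystander on the bench beside the jig: small cake of wax, 31x45x19 mm. Origin at the underside's centre. Leave alone.
- book_block: The same text block; origin at the centre of its underside.
Mind the look-alikes: they are no part of the job. Leave any orange look-alike of the book_block alone.

How it is judged:
By the outcome, as a careful person would: the job done as asked, in the order asked, and still so for the second after the job is handed in, with the robot touching nothing.
It also fails if it takes over 61 s, if anything falls off the work surface, if the arm or the gripper's body presses on something with over 40 N, if the wrist force passes 120 N, or if a joint passes its speed limit or range.

## Working session

There is one attempt and no reset: what is moved stays moved. The work goes in short steps, each a Python script; the robot and the scene stay as the last script left them, time stands still between calls to the robot, and variables do not carry over. Pictures are saved under pics/ and viewed, at most 10 in all, crops included, and the job is handed in when it is done.

```bash
mkdir -p pics; cat > h.py <<'E'
import numpy as np, cv2
from plant import manip, get_state, eyes, hand_in
def snap(n):
    s=eyes.snapshot(n); R=cv2.Rodrigues(np.array(s['rvec'],float))[0]; t=np.array(s['tvec'],float).ravel()
    f=200/np.tan(np.radians(s['vfov'])/2)
    s.update(R=R,t=t,f=f); return s
def ray(s,u,v,z):
    d=s['R'].T@np.array([(u-s['cx'])/s['f'],(v-s['cy'])/s['f'],1]); c=-s['R'].T@s['t']
    return c+d*(z-c[2])/d[2]
def proj(s,p):
    q=s['R']@np.array(p)+s['t']; return q[:2]/q[2]*s['f']+[s['cx'],s['cy']]
def cloud(s):
    v,u=np.mgrid[:400,:640]; d=s['depth']
    P=np.stack([(u-s['cx'])/s['f']*d,(v-s['cy'])/s['f']*d,d],-1)
    return (P-s['t'])@s['R']
E
python3 - <<'E'
from h import *
for n in('top','side'):
    s=snap(n); cv2.imwrite(f'pics/{n}0.png',s['frame']); print(n,s['f'],s['cx'],s['cy'],-s['R'].T@s['t'],s['R'].round(2).tolist())
print(get_state())
E
```

```text
top 379.7073175063107 315.51467104082406 191.5803319554752 [0.41170857 0.24740357 0.94367998] [[-0.02, -1.0, 0.03], [-0.99, 0.02, -0.12], [0.12, -0.04, -0.99]]
side 414.1235473170539 323.71721623755354 206.12039791605744 [ 0.7127139  -0.15139837  0.80907555] [[0.91, 0.41, 0.0], [0.36, -0.77, -0.52], [-0.21, 0.48, -0.85]]
{'time_s': 0.1, 'joints': array([ 1.12421564,  0.57645094,  0.02487663,  1.43782406, -0.01502804,
        1.12902199, -0.0565016 ]), 'dq': array([ 7.60860088e-04, -1.24256835e-03, -1.28201592e-03,  4.08775012e-04,
        2.86331343e-04, -7.55579085e-04,  4.43393010e-05]), 'joint_torque': array([ 6.78454686e-03, -7.67307186e+01,  2.25799240e+00, -2.86606300e+01,
        1.58509822e-02,  8.60164437e-03,  1.35464077e-06]), 'eef_pos': array([ 0.2393719 , -0.63063183,  0.19622762]), 'ee_rot': array([-7.40294916e-04,  9.83594057e-01,  1.80394441e-01, -1.70595886e-04]), 'wrist_force': array([-0.10678084, -0.07727446,  0.05452573]), 'torque': array([ 0.02029397, -0.03399272, -0.03776231]), 'finger_force': 0.0, 'gripper_width': 0.99965532783647}
```

View pics/top0.png

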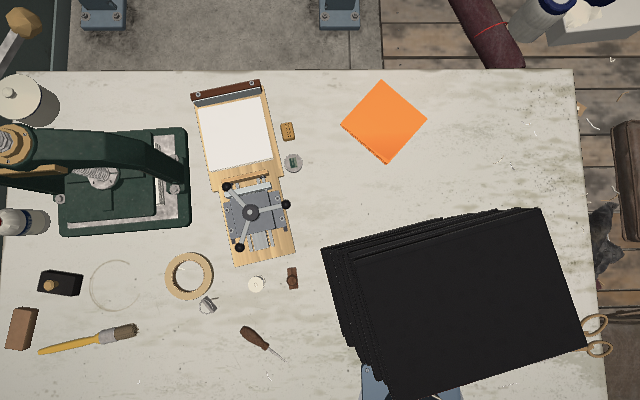

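View pics/side0.png

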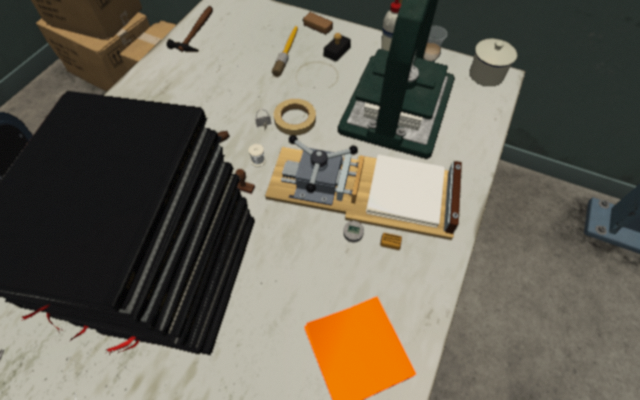

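The top view shows the jig with its wheel hub at about (250,212). The three black knobs are at (227,187), (286,204) and (240,247). The white block is at (237,135), with the fence above it at (226,92). There are two candidates for the block: the white square on the board (237,135), and an orange one on the bench (384,122). The white one between pad and fence is the one meant. The book pile is the tall black thing at right.

```bash
cat >> h.py <<'E'
def knobs(s,hub=None):
    g=s['frame'].max(2); m=(g<45).astype(np.uint8)
    n,l,st,c=cv2.connectedComponentsWithStats(m)
    return [(c[i],st[i,4]) for i in range(1,n) if 25<st[i,4]<220]
E
python3 - <<'E'
from h import *
for n,box in(('top',(190,70,310,275)),('side',(255,120,480,260))):
    s=snap(n); P=cloud(s)
    for c,a in knobs(s):
        if box[0]<c[0]<box[2] and box[1]<c[1]<box[3]: print(n,c.round(1),a,ray(s,*c,.094).round(4),P[int(c[1]),int(c[0])].round(3))
    if n=='top':
        for u,v in[(250,212),(226,92),(192,97),(260,83),(234,265),(294,249)]: print((u,v),P[v,u].round(3))
        m=P[...,2]>.15; ys,xs=np.where(m&(np.arange(640)>310)); print('pile',P[ys,xs].min(0),P[ys,xs].max(0))
        m=P[...,2]>.15; ys,xs=np.where(m&(np.arange(640)<310)); print('press',P[ys,xs].min(0),P[ys,xs].max(0))
        white=(s['frame'].min(2)>200).astype(np.uint8); white[:, :185]=0; white[:,285:]=0; white[:85]=0; white[190:]=0
        cs=cv2.findContours(white,0,2)[0]; k=max(cs,key=cv2.contourArea); r=cv2.minAreaRect(k);print(r)
        print([ray(s,*p,.041).round(4).tolist() for p in cv2.boxPoints(r)])
    x0,y0,x1,y1=box; cv2.imwrite(f'pics/{n}1.png',cv2.resize(s['frame'][y0:y1,x0:x1],None,fx=2.9 if n=='top' else 3.5,fy=2.9 if n=='top' else 3.5,interpolation=2))
E
```

```text
top [226.  186.2] 54 [0.5301 0.4174 0.094 ] [0.53  0.416 0.102]
top [285.4 204.1] 56 [0.4877 0.2852 0.094 ] [0.487 0.285 0.105]
top [239.2 247.1] 60 [0.3944 0.3875 0.094 ] [0.395 0.387 0.102]
(250, 212) [0.47  0.362 0.109]
(226, 92) [0.762 0.426 0.063]
(192, 97) [0.75  0.506 0.063]
(260, 83) [0.786 0.345 0.06 ]
(234, 265) [0.351 0.413 0.016]
(294, 249) [0.386 0.269 0.017]
pile [ 0.17521995 -0.1648355   0.176848  ] [0.4583592  0.24740357 0.94367998]
press [0.41170857 0.24740357 0.15000198] [0.71978906 0.82651338 0.94367998]
((234.7692413330078, 133.8461456298828), (63.933860778808594, 64.71832275390625), 78.69007110595703)
[[0.7288, 0.5003, 0.041], [0.7598, 0.3463, 0.041], [0.6024, 0.3166, 0.041], [0.5735, 0.468, 0.041]]
side [292.3 138.6] 36 [0.3945 0.3846 0.094 ] [0.396 0.382 0.1  ]
side [353.2 149.7] 35 [0.5317 0.4121 0.094 ] [0.531 0.411 0.098]
side [323.  162.9] 29 [0.4861 0.3509 0.094 ] [0.486 0.351 0.097]
side [310.3 187.3] 79 [0.4886 0.2816 0.094 ] [0.49  0.277 0.102]
side [450.5 227.7] 59 [0.7807 0.31   0.094 ] [0.784 0.343 0.045]
```

View pics/top1.png

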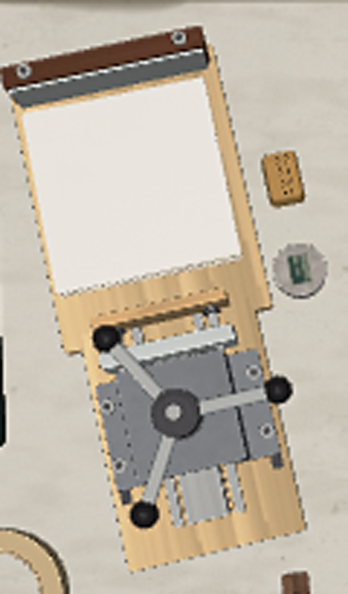

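View pics/side1.png

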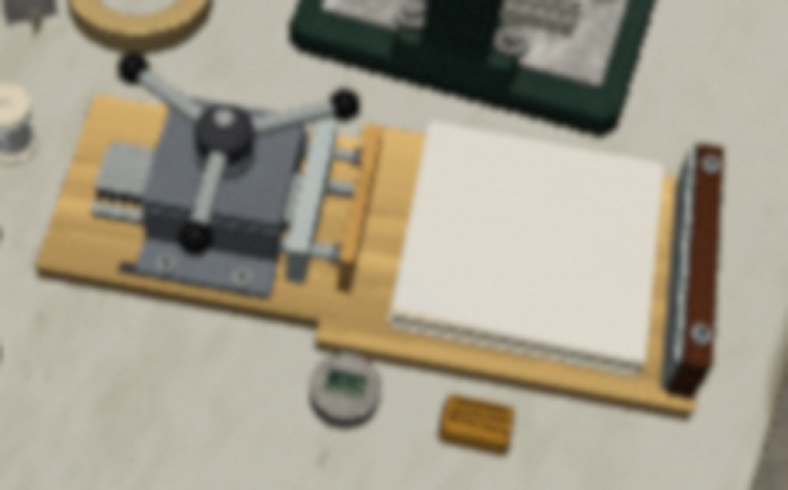

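The crops show the white block on the board between pad and fence, so the orange square is confirmed as the look-alike. The wooden pad runs along crop row ~310 (top), with the silver crosshead and springs behind it. Next I'll take depth profiles along the jig axis and the pile's extents, and check the IK.

```bash
python3 - <<'E'
from h import *
T=snap('top');S=snap('side')
k=np.array([[[.5301,.4174],[.4877,.2852],[.3944,.3875]],[[.5317,.4121],[.4886,.2816],[.3945,.3846]]])
for a in k:
    A=np.c_[2*a,np.ones(3)]; c=np.linalg.solve(A,(a**2).sum(1)); print('c',c[:2],np.sqrt(c[2]+c[0]**2+c[1]**2),np.degrees(np.arctan2(*(a-c[:2]).T[::-1])))
P=cloud(T)
m=(T['depth']>0)&(P[...,2]>.12)&(np.arange(640)>310); q=P[m]; q=q[q[:,2]<.8]; print('pile',q.min(0),q.max(0))
m=(T['depth']>0)&(P[...,2]>.12)&(np.arange(640)<200); q=P[m]; q=q[q[:,2]<.8]; print('press',q.min(0),q.max(0))
# board edges: points of z 12..24mm near jig
for s in(T,S):
    P=cloud(s)
    hsv=cv2.cvtColor(s['frame'],cv2.COLOR_BGR2HSV)
    m=(s['depth']>0)&(abs(P[...,2]-.018)<.006)&(np.hypot(P[...,0]-.47,P[...,1]-.36)<.37)&(hsv[...,1]>60)
    n,l,st,c=cv2.connectedComponentsWithStats(m.astype(np.uint8)); print(sorted(st[1:,4])[-4:])
    q=P[m][:,:2]; r=cv2.minAreaRect(q.astype(np.float32)); print('board',r)
    u=np.array([np.cos(.21),np.sin(.21)]); w=np.array([-u[1],u[0]])
    d=(P[...,:2]-[.4715,.3615]); y=d@u; x=-(d@w)
    for x0 in (-.04,.03):
        mm=(s['depth']>0)&(abs(x-x0)<.0025)&(y>.04)&(y<.36); o=np.argsort(y[mm])
        print(x0,' '.join(f'{a*1e3:.0f}:{b*1e3:.0f}' for a,b in zip(y[mm][o],P[mm][o][:,2])))
for psi in range(-180,181,30):
    h=np.radians(psi)/2; r=manip.ik([.47,.36,.2],[0,np.cos(h),np.sin(h),0]); print(psi,None if r is None else np.round(r,2))
E
```

```text
c [0.47082999 0.36351005] 0.08010656035508001 [ 42.27798811 -77.84279915 162.57389762]
c [0.47081888 0.35983982] 0.08023489019998217 [ 40.64269679 -77.19618964 162.02534961]
pile [ 0.17528057 -0.16506836  0.12890195] [0.45830454 0.19440921 0.38387753]
press [0.44099625 0.52681728 0.1200184 ] [0.7204299  0.88525887 0.48146654]
[np.int32(205), np.int32(621), np.int32(745), np.int32(3058)]
board ((0.5533994436264038, 0.38777753710746765), (0.540873646736145, 0.6265971064567566), 54.81141662597656)
-0.04 41:69 42:67 44:69 44:67 50:43 50:57 51:50 52:60 55:94 56:97 57:97 59:98 60:97 61:98 61:100 63:103 63:100 64:101 65:103 66:102 67:103 68:103 70:101 70:103 71:41 72:101 73:14 73:99 74:19 74:101 75:99 75:101 77:19 77:100 77:96 78:17 78:98 79:37 80:16 80:17 80:46 82:17 83:43 84:17 85:49 85:51 86:59 86:60 88:61 89:59 90:62 91:60 91:62 92:63 94:60 105:18 105:19 107:18 108:16 110:15 110:17 110:19 112:19 112:20 115:18 115:18 118:17 118:19 120:17 120:19 121:19 123:15 123:19 123:16 124:26 124:38 124:22 125:38 126:29 126:40 126:42 129:39 129:39 130:41 131:40 133:42 134:38 136:40 137:41 138:42 139:4
[... 6516 characters left out ...]
5 348:-6 349:-3 349:-3 351:-2 351:-3 354:-3 356:-4 357:-5 357:-1 359:-4 359:-5
-180 [-0.09  0.63 -1.09  1.64  0.59  1.24  0.27]
-150 [-0.1   0.63 -1.07  1.64  0.58  1.23  0.8 ]
-120 [-0.02  0.73 -1.29  1.64  0.72  1.34  1.2 ]
-90 [-0.02  0.73 -1.29  1.64  0.72  1.34  1.72]
-60 [-0.02  0.73 -1.29  1.64  0.72  1.34  2.24]
-30 [-1.16  0.53  0.69  1.68 -0.38  1.07 -2.45]
0 [-0.22  0.55 -0.83  1.64  0.43  1.15 -2.72]
30 [-0.11  0.61 -1.04  1.64  0.56  1.22 -2.32]
60 [-0.15  0.58 -0.95  1.64  0.5   1.18 -1.74]
90 [-0.15  0.59 -0.96  1.64  0.51  1.19 -1.23]
120 [-0.13  0.6  -1.    1.64  0.54  1.2  -0.73]
150 [-0.11  0.61 -1.04  1.64  0.56  1.22 -0.22]
180 [-0.09  0.63 -1.09  1.64  0.59  1.24  0.27]
```

Everything is consistent. Distances below are measured along the jig from the spindle:

| Item | Distance |
|---|---|
| Fence face | 294 mm (so the spindle is at jig y = 22) |
| Block | 124–281 mm |
| Pad face | 94.5 mm |
| Crosshead-to-pad gap | 20 mm |

The carriage needs about 49.5 mm of travel, which is about 2.47 rad. I'll push the arm now at 162°, passing on the side away from the pile.

```bash
cat >> h.py <<'E'
C=np.array([.4708,.3617]); R0=.055; Z=.080
def pose(th,d=.020,z=Z):
    a=np.radians(th); e=np.array([np.cos(a),np.sin(a)]); n=np.array([-e[1],e[0]])
    p=C+R0*e+d*n; return [*p,z],[0,np.cos(a/2),np.sin(a/2),0]
def log(k=''):
    s=get_state(); print(k,round(s['time_s'],2),s['eef_pos'].round(4),s['wrist_force'].round(1)); return s
def arc(th0,th1,d,v=.03,step=10):
    for th in np.linspace(th0,th1,max(1,int(np.ceil(abs(th1-th0)/step)))+1)[1:]:
        p,q=pose(th,d); manip.move_l(p,q,v=v)
        a=np.radians(th); f=get_state()['wrist_force']; print(f'th {th:.1f} tang {f[:2]@[-np.sin(a),np.cos(a)]:.1f} rad {f[:2]@[np.cos(a),np.sin(a)]:.1f} z {f[2]:.1f}')
E
python3 - <<'E'
from h import *
manip.grab(20)
p=get_state()['eef_pos']; manip.move_l([p[0],p[1],.40],v=.25); log('up')
j=np.array(get_state()['joints']); j[0]=-.62; j[6]+=.3; manip.set_joints(j); log('swung')
P,q=pose(162.3,.034,.25); print(np.round(manip.ik(P,q),2)); manip.movep(P,q); log('above'); print(get_state()['joints'].round(2))
s=snap('top'); cv2.imwrite('pics/a.png',cv2.resize(s['frame'][60:300,150:450],None,fx=2.5,fy=2.5))
E
```

```text
up 2.02 [ 0.2394 -0.6306  0.3986] [ 0.6 -0.  -0.1]
swung 5.61 [0.5826 0.3399 0.3986] [ 0.1 -0.6 -0.2]
[-0.73  0.32 -0.08  1.72  0.03  1.1   0.44]
above 6.53 [0.4096 0.3463 0.2509] [-0.   0.4  0.8]
[-0.73  0.32 -0.08  1.72  0.03  1.1   0.44]
```

View pics/a.png

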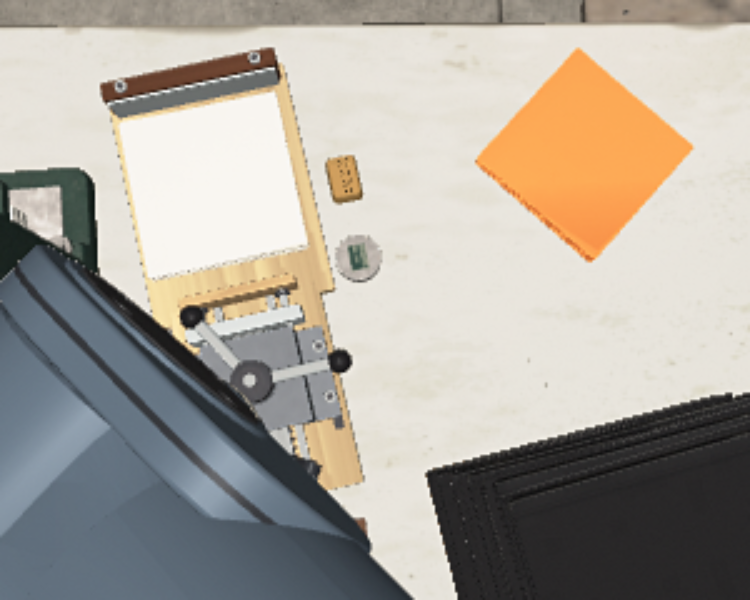

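The arm hangs above the wheel, between the press and the pile, and the scene is unchanged. The hub is at crop (250,380), and the knob to push, at about (310,468), is partly hidden. Descending to make contact.

```bash
python3 - <<'E'
from h import *
for z in (.13,Z):
    P,q=pose(162.3,.034,z); manip.move_l(P,q,v=.1)
log('down')
for d in np.arange(.032,.011,-.002):
    P,q=pose(162.3,d); manip.move_l(P,q,v=.03)
    a=np.radians(162.3); f=get_state()['wrist_force']; t=f[:2]@[-np.sin(a),np.cos(a)]; print(d.round(3),t.round(1))
    if abs(t)>2.5: break
arc(162.3,132.3,d); log()
E
```

```text
down 8.57 [0.4083 0.3462 0.0803] [-0.6  0.4 -0.5]
0.032 -1.0
0.03 0.1
0.028 0.2
0.026 0.5
0.024 0.2
0.022 0.3
0.02 0.5
0.018 0.3
0.016 0.4
0.014 0.1
0.012 1.3
th 152.3 tang 0.1 rad 0.3 z -0.5
th 142.3 tang 0.3 rad 0.4 z -0.6
th 132.3 tang -0.1 rad 0.2 z 0.2
 12.75 [0.4247 0.3939 0.0799] [-0.1  0.2  0.2]
```

```bash
python3 - <<'E'
from h import *
s=snap('side'); cv2.imwrite('pics/b.png',cv2.resize(s['frame'][90:260,240:480],None,fx=3.3,fy=3.3,interpolation=2))
print([ (c.round(1),ray(s,*c,.094).round(4)) for c,a in knobs(s)if 255<c[0]<480 and 120<c[1]<240])
print(proj(s,get_state()['eef_pos']),get_state()['gripper_width'])
E
```

```text
[(array([292.3, 138.6]), array([0.3947, 0.3845, 0.094 ])), (array([353.3, 149.6]), array([0.5317, 0.4124, 0.094 ])), (array([310.4, 187.4]), array([0.4889, 0.2815, 0.094 ])), (array([450.5, 227.9]), array([0.7808, 0.3096, 0.094 ]))]
[306.34693017 144.05156788] 0.0036551311981687516
```

View pics/b.png

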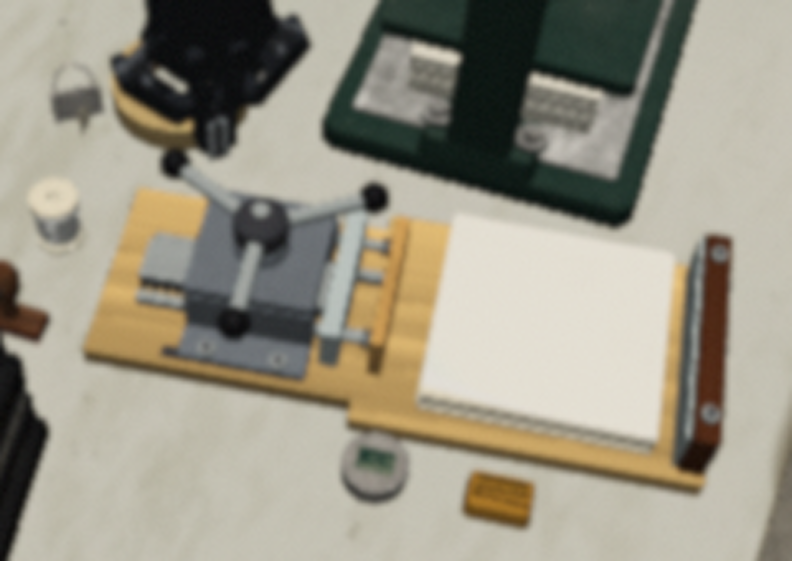

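The wheel hasn't moved. The fingertip shows at crop (215,145), about 10 px above where the TCP projects. I'll locate the real tip from depth.

```bash
python3 - <<'E'
from h import *
print(get_state()['eef_pos'])
for n in('side','top'):
    s=snap(n);P=cloud(s)
    q=P[(s['depth']>0)&(np.hypot(P[...,0]-.4247,P[...,1]-.3939)<.05)&(P[...,2]>.075)]
    for z in np.arange(.075,.21,.01):
        w=q[(q[:,2]>=z)&(q[:,2]<z+.01)]
        if len(w): print(n,round(z,3),len(w),w.min(0).round(3),w.max(0).round(3))
    if n=='side':
        for v in range(120,152,2): print(v,' '.join('%d,%d,%d'%tuple(1e3*P[v,u]) for u in range(298,316,3)))
E
```

```text
[0.42475453 0.39390285 0.07995207]
side 0.075 1 [0.401 0.38  0.084] [0.401 0.38  0.084]
side 0.085 113 [0.385 0.363 0.085] [0.45  0.39  0.095]
side 0.095 75 [0.387 0.356 0.095] [0.469 0.392 0.105]
side 0.105 2 [0.428 0.383 0.114] [0.43  0.383 0.115]
side 0.115 30 [0.409 0.377 0.116] [0.436 0.397 0.125]
side 0.125 44 [0.411 0.377 0.126] [0.438 0.396 0.135]
side 0.135 41 [0.411 0.377 0.135] [0.438 0.396 0.145]
side 0.145 38 [0.415 0.374 0.146] [0.443 0.4   0.155]
side 0.155 112 [0.406 0.361 0.155] [0.456 0.419 0.165]
side 0.165 165 [0.393 0.354 0.165] [0.462 0.422 0.175]
side 0.175 121 [0.391 0.352 0.175] [0.468 0.422 0.185]
side 0.185 129 [0.396 0.352 0.185] [0.469 0.424 0.195]
side 0.195 146 [0.392 0.353 0.195] [0.469 0.423 0.205]
side 0.205 172 [0.388 0.356 0.205] [0.468 0.428 0.215]
120 420,370,178 425,373,177 431,376,177 433,385,169 438,389,167 440,399,160
122 417,375,166 423,376,168 428,380,166 434,382,167 438,388,163 440,399,153
124 416,376,158 423,376,161 429,379,162 432,386,156 439,386,159 383,513,10
126 415,377,151 423,375,156 427,381,152 432,386,149 438,388,151 383,514,1
128
[... 312 characters left out ...]
378,121 427,378,124 432,383,122 390,481,0 395,487,-3
138 364,464,-2 371,466,0 427,379,116 384,476,-4 391,478,-4 399,479,-1
140 366,459,-3 373,462,-3 381,463,0 387,468,-2 395,470,-1 401,474,-2
142 410,381,92 375,458,-5 383,459,-2 389,464,-5 396,466,-4 403,470,-4
144 413,375,93 419,378,94 386,453,-2 393,456,-2 400,460,-3 407,462,-2
146 413,374,89 421,373,93 427,376,93 396,450,-2 402,454,-3 410,456,-2
148 378,435,-3 423,369,91 430,371,93 436,373,94 432,396,67 413,450,-2
150 389,415,16 388,432,-2 430,369,88 439,368,94 445,371,94 440,394,65
top 0.085 29 [0.416 0.358 0.091] [0.453 0.38  0.095]
top 0.095 95 [0.416 0.356 0.095] [0.471 0.381 0.105]
top 0.105 17 [0.457 0.36  0.105] [0.471 0.375 0.108]
```

The depth shows the real fingertip at z≈0.115 with the TCP reported at 0.080. The visible fingers therefore end about 35 mm short of the stated TCP, and the sweep passed over the arms, which agrees with no contact. The gripper body still starts at 0.155. I'll go lower step by step, watching the force, to put the real tip at about 0.083.

```bash
python3 - <<'E'
from h import *
P,q=pose(132.3,.012,.12); manip.move_l(P,q,v=.15)
P,q=pose(162.3,.036,.12); manip.move_l(P,q,v=.15)
P,q=pose(162.3,.036,.08); manip.move_l(P,q,v=.15)
for z in np.arange(.075,.0479,-.005):
    P,q=pose(162.3,.036,z); manip.move_l(P,q,v=.06); f=get_state()['wrist_force']; print(z.round(3),f.round(1))
    if f[2]>3: break
log()
s=snap('side');P=cloud(s);e=get_state()['eef_pos']
m=(s['depth']>0)&(np.hypot(P[...,0]-e[0],P[...,1]-e[1])<.022); q=P[m]
print(sorted(np.round(q[:,2],3))[:40])
cv2.imwrite('pics/c.png',cv2.resize(s['frame'][90:240,260:420],None,fx=4,fy=4,interpolation=2))
E
```

```text
0.075 [ 0.3 -0.5  0.4]
0.07 [ 0.3 -0.3  0.1]
0.065 [-0.1 -0.2  0.1]
0.06 [ 0.5  0.7 -0.3]
0.055 [0.2 0.1 0.3]
0.05 [-0.3 -0.2 -0. ]
 15.91 [0.4073 0.344  0.0497] [-0.3 -0.2 -0. ]
[np.float64(0.014), np.float64(0.014), np.float64(0.015), np.float64(0.015), np.float64(0.015), np.float64(0.015), np.float64(0.016), np.float64(0.017), np.float64(0.017), np.float64(0.018), np.float64(0.019), np.float64(0.02), np.float64(0.021), np.float64(0.022), np.float64(0.022), np.float64(0.022), np.float64(0.022), np.float64(0.022), np.float64(0.022), np.float64(0.022), np.float64(0.023), np.float64(0.023), np.float64(0.023), np.float64(0.023), np.float64(0.024), np.float64(0.024), np.float64(0.024), np.float64(0.024), np.float64(0.024), np.float64(0.025), np.float64(0.026), np.float64(0.028), np.float64(0.028), np.float64(0.028), np.float64(0.028), np.float64(0.028), np.float64(0.028), np.float64(0.029), np.float64(0.029), np.float64(0.029)]
```

View pics/c.png

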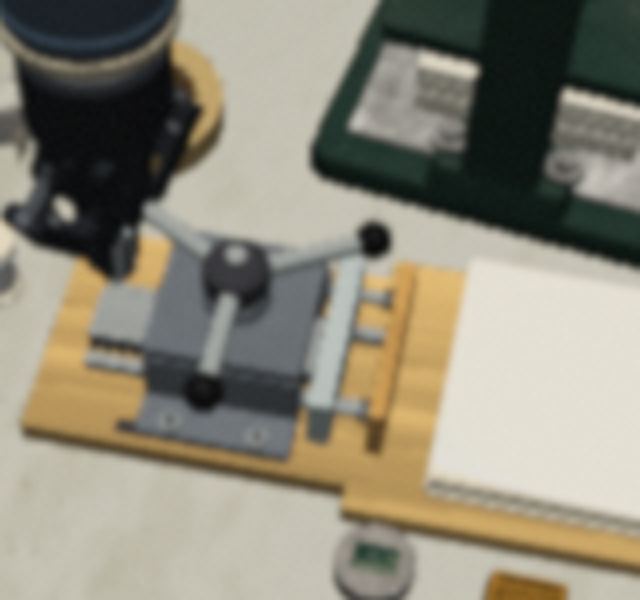

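The finger is now down at crop (120,265), on the counter-clockwise side of the arm at 162°, with the gripper body above the arms. Pushing.

```bash
sed -i 's/Z=.080/Z=.050/' h.py; python3 - <<'E'
from h import *
a=np.radians(162.3)
for d in np.arange(.032,.007,-.002):
    P,q=pose(162.3,d); manip.move_l(P,q,v=.04)
    f=get_state()['wrist_force']; t=f[:2]@[-np.sin(a),np.cos(a)]; print(d.round(3),t.round(1),f[2].round(1))
    if abs(t)>2.5: break
if abs(t)>2.5:
    arc(162.3,122.3,d); log()
    s=snap('side'); print([ (c.round(1),ray(s,*c,.094).round(4)) for c,a in knobs(s)if 255<c[0]<400 and 120<c[1]<215])
E
```

```text
0.032 0.5 0.8
0.03 0.1 0.1
0.028 -0.3 -0.7
0.026 0.4 0.4
0.024 -0.6 0.2
0.022 0.6 -1.0
0.02 -0.0 0.5
0.018 0.6 -0.4
0.016 -0.6 -0.4
0.014 4.0 1.7
th 154.3 tang 3.2 rad 0.8 z 1.6
th 146.3 tang 3.3 rad 2.8 z 1.8
th 138.3 tang 3.3 rad 3.1 z 1.9
th 130.3 tang 3.9 rad 2.5 z -0.3
th 122.3 tang 3.5 rad 2.5 z 1.0
 20.54 [0.4294 0.4011 0.05  ] [-4.3  0.3  1. ]
[(array([319.6, 164. ]), array([0.4806, 0.345 , 0.094 ])), (array([352.7, 170.2]), array([0.552 , 0.3595, 0.094 ])), (array([288.6, 175.8]), array([0.4339, 0.2891, 0.094 ]))]
```

Contact made: the knobs have turned 40°, matching the finger. Continuing.

```bash
python3 - <<'E'
from h import *
arc(122.3,34.3,.014,v=.035,step=8); log()
s=snap('side'); P=cloud(s)
print([ (c.round(1),ray(s,*c,.094).round(4),np.degrees(np.arctan2(*(ray(s,*c,.094)[:2]-[.4708,.3598])[::-1])).round(1)) for c,a in knobs(s)if 255<c[0]<400 and 120<c[1]<215])
cv2.imwrite('pics/d.png',cv2.resize(s['frame'][100:250,270:480],None,fx=3.7,fy=3.7,interpolation=2))
u=np.array([np.cos(.21),np.sin(.21)]); w=np.array([-u[1],u[0]])
d=P[...,:2]-[.4715,.3615]; y=d@u; x=-(d@w)
for x0 in (.02,.035,.045):
    mm=(s['depth']>0)&(abs(x-x0)<.003)&(y>.08)&(y<.17)&(P[...,2]>.05); o=np.argsort(y[mm])
    print(x0,' '.join(f'{a*1e3:.0f}:{b*1e3:.0f}' for a,b in zip(y[mm][o],P[mm][o][:,2])))
E
```

```text
th 114.3 tang 3.9 rad 2.3 z 1.2
th 106.3 tang 4.1 rad 2.9 z 1.4
th 98.3 tang 4.8 rad 2.1 z 1.5
th 90.3 tang 5.0 rad 2.9 z 0.7
th 82.3 tang 3.9 rad 2.1 z 0.9
th 74.3 tang 4.4 rad 2.1 z 0.4
th 66.3 tang 4.5 rad 2.0 z -0.3
th 58.3 tang 5.6 rad 2.2 z -0.6
th 50.3 tang 4.9 rad 0.9 z -0.8
th 42.3 tang 4.8 rad 1.5 z -0.5
th 34.3 tang 6.0 rad 1.4 z 0.2
 24.72 [0.5089 0.4058 0.0502] [-2.2  5.8  0.2]
[(array([297.8, 134.5]), array([0.4004, 0.4006, 0.094 ]), np.float64(149.9)), (array([354.8, 155.2]), array([0.5406, 0.3994, 0.094 ]), np.float64(29.6)), (array([322.5, 163.3]), array([0.4855, 0.3494, 0.094 ]), np.float64(-35.3)), (array([302.9, 185.3]), array([0.4723, 0.2796, 0.094 ]), np.float64(-88.9))]
0.02 97:58 99:61 100:59 100:58 101:59 102:57 102:60 104:58 104:59 106:58 108:58 109:57 109:58 126:57 127:58 129:58 129:59 131:59 131:56 133:59 133:60 135:60 135:57 136:57
0.035 97:61 98:60 100:59 100:56 101:57 102:56 104:60 104:58 105:58 106:59 107:57 107:59 108:59 109:59 109:57 127:58 127:57 129:57 129:58 131:55 131:58 133:56 133:58 134:56 135:57 136:56 136:57 138:51 139:52 140:51 141:50 145:50
0.045 97:59 97:55 98:58 99:59 99:58 100:58 102:58 102:57 104:61 104:58 106:58 106:58 108:58 108:58 109:58 128:57 129:57 130:60 130:58 132:58 133:59 133:56 134:59 135:58 135:58 138:53 139:54 140:53 140:51 142:51 142:53 144:51 146:52 149:52 151:51
```

View pics/d.png

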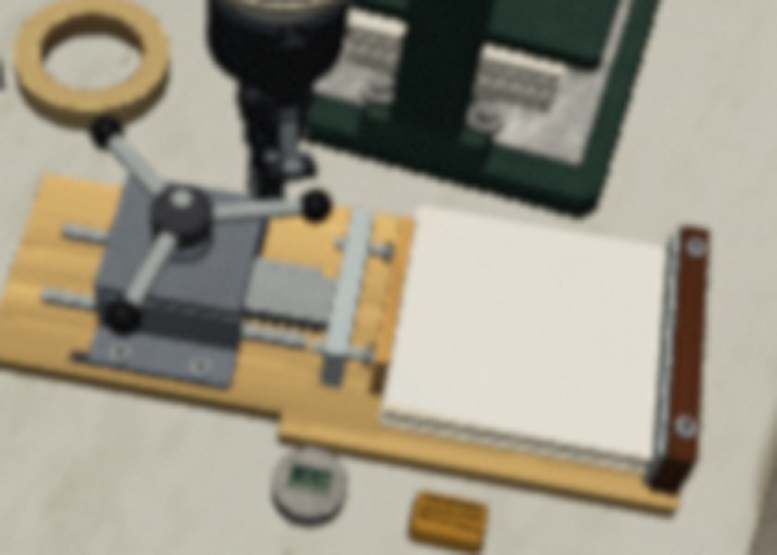

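The block is at the fence. The crosshead front reads 109 and the pad back 127, so the gap is about 17.5 mm (compression about 2.5–3 mm), and the pad face is at 137, where it should be for home. I need about 4.3 mm more, which is about 12.5°.

```bash
cat >> h.py <<'E'
def gap():
    for n in('side','top'):
        G=[];F=[];B=[]
        for _ in range(4):
            s=snap(n);P=cloud(s)
            u=np.array([np.cos(.21),np.sin(.21)]); w=np.array([-u[1],u[0]])
            d=P[...,:2]-[.4715,.3615]; y=d@u; x=-(d@w)
            for x0 in np.arange(-.048,.049,.006):
                yy=np.sort(y[(s['depth']>0)&(abs(x-x0)<.003)&(y>.09)&(y<.137)&(abs(P[...,2]-.059)<.006)])
                if len(yy)<8: continue
                i=np.argmax(np.diff(yy)); g=yy[i+1]-yy[i]
                if g>.006: G.append(g);F.append(yy[i]);B.append(yy[i+1])
        if G: print(n,'gap',np.median(G).round(4),'crosshead front',np.median(F).round(4),'pad back',np.median(B).round(4),len(G))
E
python3 - <<'E'
from h import *
gap()
arc(34.3,22.3,.014,v=.02,step=3); log()
gap()
E
```

```text
side gap 0.0175 crosshead front 0.1093 pad back 0.1266 68
top gap 0.0168 crosshead front 0.1103 pad back 0.127 55
th 31.3 tang 7.1 rad 0.0 z 0.4
th 28.3 tang 6.9 rad 1.3 z -0.8
th 25.3 tang 7.2 rad 1.9 z -1.4
th 22.3 tang 8.7 rad -0.0 z -0.6
 26.37 [0.5166 0.398  0.0503] [-3.4  8.1 -0.6]
side gap 0.0134 crosshead front 0.1133 pad back 0.1266 68
top gap 0.0129 crosshead front 0.1143 pad back 0.127 44
```

The gap is about 13.1 mm, so compression is about 7 mm. The pad back didn't move (126.6), so the block is firmly home. Backing off and withdrawing.

```bash
python3 - <<'E'
from h import *
P,q=pose(22.3,.030); manip.move_l(P,q,v=.06); log()
P,q=pose(22.3,.030,.25); manip.move_l(P,q,v=.12)
j=np.array(get_state()['joints']); print(j.round(2)); j[1]-=.3; manip.set_joints(j); log('away')
gap()
s=snap('top'); P=cloud(s)
w=(s['frame'].min(2)>200).astype(np.uint8); w[:,:185]=0; w[:,285:]=0; w[:80]=0; w[190:]=0
k=max(cv2.findContours(w,0,2)[0],key=cv2.contourArea); r=cv2.minAreaRect(k)
B=np.array([ray(s,*p,.041)[:2] for p in cv2.boxPoints(r)]); print(r,B.round(4).tolist(),'centre',B.mean(0),'angles',[np.degrees(np.arctan2(*(B[(i+1)%4]-B[i])[::-1])).round(1) for i in range(4)])
x=snap('side'); o=np.vstack([cv2.resize(s['frame'][70:280,185:345],(600,788))[:300*2-300],cv2.resize(x['frame'][110:260,255:480],(600,400))[:300]])
cv2.imwrite('pics/e.png',np.hstack([cv2.resize(s['frame'][70:290,190:320],(355,600)),cv2.resize(x['frame'][110:260,260:480],(440,600*1//2)).repeat(2,0)]) )
E
```

```text
27.18 [0.5105 0.4103 0.05  ] [ 0.7 -0.5 -0.4]
[-1.17  0.61  0.77  1.43 -0.43  1.27 -1.54]
away 29.73 [0.5014 0.3914 0.4203] [-0.9  0.3 -1.6]
side gap 0.0134 crosshead front 0.1133 pad back 0.1267 68Traceback (most recent call last):
  File "<stdin>", line 8, in <module>
ValueError: max() iterable argument is empty
```

```bash
python3 - <<'E'
from h import *
j=np.array(get_state()['joints']); j[0]+=.8; manip.set_joints(j); log('away')
gap()
u=np.array([np.cos(.21),np.sin(.21)]); w=np.array([-u[1],u[0]])
for n in('top','side'):
    s=snap(n);P=cloud(s); d=P[...,:2]-[.4715,.3615]; y=d@u; x=-(d@w)
    wh=(s['depth']>0)&(s['frame'].min(2)>185)&(abs(P[...,2]-.041)<.012)&(y>.12)&(y<.31)&(abs(x)<.1)
    for nm,lo in(('rear',1),('front',0)):
        X=[];Y=[]
        for x0 in np.arange(-.07,.07,.004):
            yy=y[wh&(abs(x-x0)<.002)]
            if len(yy)>10: X.append(x0);Y.append(yy.min() if lo else yy.max())
        if len(X)>5:
            p=np.polyfit(X,Y,1); print(n,nm,'slope deg',np.degrees(p[0]).round(2),'y',p[1].round(4))
    X=[];Y=[]
    for x0 in np.arange(-.07,.07,.004):
        yy=y[(s['depth']>0)&(abs(x-x0)<.002)&(P[...,2]>.048)&(y>.27)&(y<.33)]
        if len(yy)>3: X.append(x0);Y.append(yy.min())
    p=np.polyfit(X,Y,1); print(n,'fence slope',np.degrees(p[0]).round(2),p[1].round(4))
    cv2.imwrite(f'pics/f{n}.png',s['frame'])
a=cv2.resize(cv2.imread('pics/ftop.png')[70:290,190:320],(354,600)); b=cv2.resize(cv2.imread('pics/fside.png')[110:260,260:480],(440,300))
cv2.imwrite('pics/f.png',np.hstack([a,np.vstack([b,b*0])]))
E
```

```text
away 31.94 [ 0.6308 -0.0858  0.4199] [-0.1 -0.  -0.5]
side gap 0.0134 crosshead front 0.1133 pad back 0.1266 68
top gap 0.0126 crosshead front 0.1143 pad back 0.127 68
top rear slope deg 0.33 y 0.1421
top front slope deg 0.38 y 0.2925
top fence slope 0.36 0.2935
side rear slope deg 0.53 y 0.1398
side front slope deg 0.73 y 0.2908
side fence slope 0.12 0.293
```

View pics/f.png

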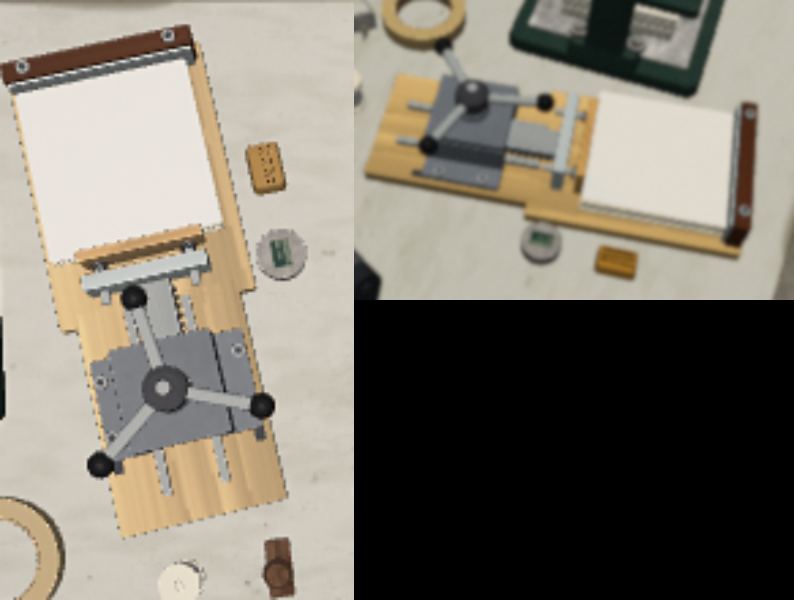

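The block lies square to the fence: the front edge's slope of 0.38° matches the fence's 0.36°, and it touches at 292.5 against 293.5 mm. The spring gap is about 13 mm, the wheel has held, and the small things are where they were.

```bash
python3 -c "
from h import *
print(hand_in())"
```

```text
the job is handed in; nothing more can be done
None
```

I pushed the wheel clockwise about 140°. By camera, the block is square and home against the fence, with the pad's springs pressed in about 7 mm of 14, and the job is handed in after about 32 s of the 61 s allowed.

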